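Unlatch the sample chamber and load the red pot

ROBOT

A 6-joint arm with a two-finger parallel gripper is mounted at the origin on the work surface. World frame = base frame: x ahead of the robot, y to its left, z up, the work surface at z = 0. Lengths are in m, angles in rad, forces in N, time in s.
With the tool pointing down it reaches from about 0.275 to 0.825 m from the base axis. Payload 4.9 kg.
Tool frame: the origin (TCP) lies at the very end of the fingers, on their centre line; the grasp point (between the pads) lies 19 mm behind it (arm.grasp_offset is the distance from the TCP to the grasp point, in m); z points along the fingers, y is the line along which they close (so a half turn about z gives the same grasp; the last joint's range is limited). The gripper opens to 85 mm and grips with 20 to 120 N. Pads are 22 mm wide; open, the fingers measure 114 mm over their backs; the gripper's body (76 mm by 85 mm) begins 54 mm behind the grasp point. The pads swing forward as they close: fully open they stand 13 mm farther back than shut.
Start: joints at [1.137, 0.326, -0.193, 1.052, 0, 1.437], TCP at [0.162, 0.525, 0.231] pointing down, gripper open.
Joint ranges: [-2.65, 2.65], [-0.97, 1.79], [-1.3, 1.35], [-1.93, 2.1], [-1.47, 1.37], [-3.14, 3.14]. Speed limits (rad/s): [2.57, 2.57, 3.14, 3.14, 3.14, 3.14].

INTERFACE

Orientations are given as a 3x3 rotation matrix whose columns are the frame's x, y, z axes.
In Python, from rig import arm gives the robot as it stands.
- The arm moves only by the shell command python3 -m inch 'ROWS'. ROWS is JSON, one flat list of numbers, 7 for each row, row after row: the shift along the tool's x, y, z in cm, then the turn, a rotation vector about the tool's x, y, z in degrees, then the closure, from 0 (fully open) to 1 (shut). A call has 1 to 12 rows; each row shifts and turns the commanded pose from where the row before left it, along the tool's axes as they then stand; what a row does not reach is not made up. A row lasts 1/12 s, in which the tool goes at most 41.7 mm and 7.16 degrees, less where a joint would pass 70% of its speed; a pose out of reach is approached as far as the arm can. A call with a gripper value outside its range is refused whole. The fingers move at their own pace and stop on an object; the grip force is fixed at half the most. Time passes only in rows, so rows that do not move let the fingers close. It gives the time, the measured TCP pose, the force, the opening and the grip force at its end, in the units of the state.
- arm.observe(): the state, without advancing time (a new reading comes with each control period).
- arm.snapshot(name): name is "scene" or "top" or "wrist"; returns a dict with "image" (480x640x3 uint8, blue, green, red), "camera_matrix" (3x3 intrinsics, pixels), "R" (3x3) and "t" (3): a world point X has camera coordinates R X + t. Camera axes: x right, y down, z forward; pixel columns grow to the right and rows downward; lengths in m; the calibration is good to about 2 mm. A picture is of the moment at which its call begins. There is no depth.
- arm.finish_job(): hands the job in; it is judged then, once.
The state is a dict: "time_s": time; "joint_pos": joint angles; "joint_velocities": joint speeds; "tau": joint torques, N m; "eef_pos": TCP position; "tcp_rot": TCP orientation; "wrist_force": force on the tool from outside, world axes, zero at the start; "ft_torque": the same for the moment, N m; "finger_gap": finger opening in m; "grip_force": force on a finger pad.
Only numpy, scipy, OpenCV 4.12 (cv2) and the standard library are available. Lean on these libraries where they do the work, as an engineer would, in place of code of your own. Each camera call takes 0.05 s, during which the arm holds its last target. There are 200 camera calls.

TASK

Slide the orange thumb latch of the sample chamber sideways, towards the green dot, so that its spring cover pops open, then stand the red-lidded pot upright wholly on the round black pad inside and let go of it. Set the pot down rather than dropping it, leave the cover open, and leave the blue-lidded and green-lidded pots where they stand.

Things in the scene. Friction and masses are not known exactly. Their poses are not given: they have to be found in the camera images.
- chamber: cream sample chamber fixed to the bench, 180 (its x) by 170 mm, rim and front deck 55 mm high. Origin: centre of its underside; +x runs from latch side to hinge side, +y to the left seen from the latch, yaw within 0.3 rad of the world's. The deck (x -90 to -40 mm) bears the latch; behind is the well, inside x -40 to 82, y -77 to 77 mm, floor 20 mm up, shut by the cover (grey frame, clear window).
- latch (a joint): slide of the orange thumb latch along the chamber's +y, in m: starts at 0 to 0.002 (latched), stop at 0.015; the cover is let go at about 0.009. Needs about 2 N and stays where it is left (no return spring). On the deck a green dot marks the end it slides towards.
- thumb (a point): centre of the top of the latch's orange thumb block, moves with it: upright block 12 by 12 mm, 18.5 mm tall, top 85 mm above the bench, on a 24 by 24 mm carriage whose top is 66.5 mm above the bench. In the chamber's frame at x -70 mm, y = latch value. The shut cover's front edge (top 62 mm above the bench) lies 24 mm farther along +x, a tongue and tab between. Axes as the chamber's.
- cover (a joint): hinge angle of the spring cover, in rad: 0 shut, 1.95 fully open, leaning back beyond upright. Hinge along the chamber's y at x 86 mm, 55 mm above the bench; 132 mm from there to the cover's front edge. Once unlatched its spring swings it up by itself in about 1 to 2 s (under 2 N at the edge) and holds it open.
- pad (a point): centre of the top face of the round black pad on the floor of the chamber, 80 mm in diameter, 22 mm above the bench, at x 20 mm, y 0 in the chamber's frame, under the cover. Axes as the chamber's.
- pot_red: small closed sample pot, loose and upright: white body, red screw lid of 11 mm on top; a plain cylinder 40 mm in diameter and 28 mm tall, about 40 g. Origin: centre of its underside, z up.
- pot_blue: small closed sample pot, loose and upright: white body, blue screw lid of 11 mm on top; a plain cylinder 40 mm in diameter and 28 mm tall, about 40 g. Origin: centre of its underside, z up.
- pot_green: small closed sample pot, loose and upright: white body, green screw lid of 11 mm on top; a plain cylinder 40 mm in diameter and 28 mm tall, about 40 g. Origin: centre of its underside, z up.

How it is judged:
By the outcome, as a careful person would: the job done as asked, in the order asked, and still so for the second after the job is handed in, with the robot touching nothing.
It also fails if it takes over 51 s, if anything falls off the work surface, if the arm or the gripper's body presses on something with over 40 N, if the wrist force passes 120 N, or if a joint passes its speed limit or range.

## Working session

There is one attempt and no reset: what is moved stays moved. The work goes in short steps, Python scripts to look and compute and a shell command to move; the robot and the scene stay as the last step left them, time stands still between calls to the robot, and variables do not carry over. Pictures are saved under pics/ and viewed, at most 13 in all, crops included, and the job is handed in when it is done.

```bash
mkdir -p pics; ls
python3 - <<'E'
from rig import arm
import cv2,numpy as np,json
s=arm.observe()
print(s['time_s'],s['eef_pos'],np.round(s['tcp_rot'],3).tolist(),s['finger_gap'],arm.grasp_offset)
for n in ('scene','top'):
    d=arm.snapshot(n); cv2.imwrite(f'pics/{n}0.png',d['image'])
    np.savez(f'{n}0.npz',**d)
    print(n,np.round(d['camera_matrix'],1).tolist(),np.round(d['R'],3).tolist(),np.round(d['t'],3))
E
```

```text
pics
0.0 [0.16214391 0.52493814 0.23049758] [[-0.955, 0.295, -0.001], [0.295, 0.955, -0.002], [0.0, -0.002, -1.0]] 0.08543463131504969 0.0187
scene [[536.0, 0.0, 322.3], [0.0, 536.0, 244.2], [0.0, 0.0, 1.0]] [[-0.182, 0.983, 0.013], [0.535, 0.11, -0.838], [-0.825, -0.146, -0.546]] [ 0.027 -0.245  1.362]
top [[592.5, 0.0, 317.3], [0.0, 592.5, 235.3], [0.0, 0.0, 1.0]] [[0.009, -1.0, 0.021], [-0.995, -0.011, -0.103], [0.103, -0.02, -0.994]] [0.089 0.558 0.959]
```

View pics/top0.png

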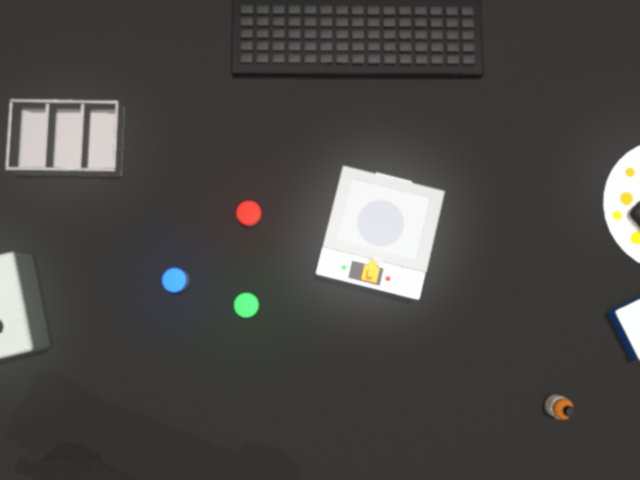

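View pics/scene0.png

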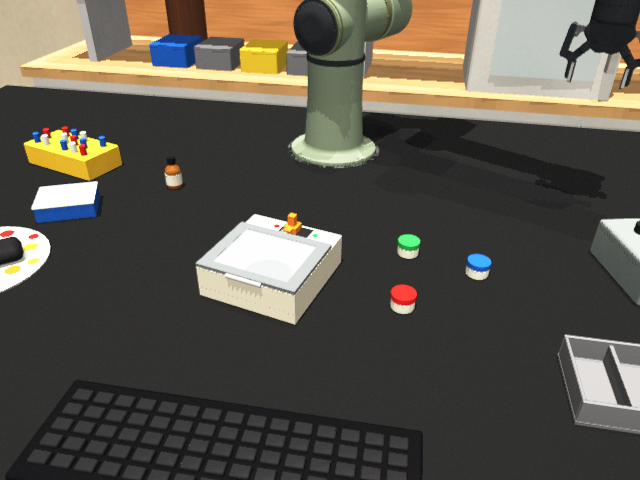

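The top view shows the chamber with corners at about (344,167), (444,190), (420,299) and (316,275). The latch is near (372,270), the green dot at (344,267), and the red, blue and green pots at (249,213), (174,280) and (246,305). Next I fit these points using both cameras.

```bash
cat > h.py <<'E'
import numpy as np,cv2
def ray(d,uv,z):
    "world point on plane z seen at pixel uv"
    K,R,t=d['camera_matrix'],d['R'],d['t']
    c=-R.T@t; v=R.T@np.linalg.solve(K,[uv[0],uv[1],1]); return c+v*(z-c[2])/v[2]
def proj(d,X):
    p=d['camera_matrix']@(d['R']@np.asarray(X)+d['t']); return p[:2]/p[2]
def blobs(img,lo,hi,amin=15):
    m=cv2.inRange(cv2.cvtColor(img,cv2.COLOR_BGR2HSV),np.array(lo),np.array(hi))
    n,_,st,ce=cv2.connectedComponentsWithStats(m)
    return [(ce[i].round(1).tolist(),st[i].tolist()) for i in range(1,n) if st[i,4]>=amin]
E
python3 - <<'E'
from h import *
d=np.load('top0.npz'); s=np.load('scene0.npz')
for n,lo,hi in (('red',(0,150,90),(6,255,255)),('blue',(100,130,90),(120,255,255)),('green',(50,120,90),(80,255,255)),('orange',(10,150,120),(28,255,255))):
    for w,q in (('top',d),('scene',s)):
        for c,st in blobs(q['image'],lo,hi,6): print(n,w,c,st,ray(q,c,.0275)[:2].round(4),ray(q,c,.055)[:2].round(4))
# chamber outline in top: bright
g=cv2.cvtColor(d['image'],cv2.COLOR_BGR2GRAY)
m=(g>120).astype(np.uint8); n,l,st,ce=cv2.connectedComponentsWithStats(m)
i=l[285,400]; ii=(l==i).astype(np.uint8)
cs,_=cv2.findContours(ii,0,2); print(st[i],cv2.minAreaRect(cs[0]))
b=cv2.boxPoints(cv2.minAreaRect(max(cs,key=len)));
for p in b: print(p,ray(d,p,.055)[:2].round(4))
im=d['image'][150:310,300:460]; cv2.imwrite('pics/c1.png',cv2.resize(im,None,fx=3.7,fy=3.7,interpolation=2))
E
```

```text
red top [248.3, 212.4] [236, 200, 26, 26, 520] [0.5948 0.2101] [0.5909 0.2074]
red scene [65.1, 129.3] [61, 126, 8, 10, 41] [ 0.0909 -0.68  ] [ 0.1539 -0.6326]
red scene [46.1, 131.3] [42, 128, 8, 10, 47] [ 0.1135 -0.7184] [ 0.1753 -0.669 ]
red scene [73.4, 138.7] [70, 136, 7, 9, 32] [ 0.1434 -0.6244] [ 0.2036 -0.58  ]
red scene [82.4, 149.5] [79, 145, 8, 10, 56] [ 0.1993 -0.5667] [ 0.2565 -0.5254]
red scene [276.5, 225.5] [275, 225, 4, 2, 8] [ 0.4432 -0.0312] [ 0.4872 -0.0188]
red scene [6.3, 233.1] [0, 231, 14, 6, 52] [ 0.5656 -0.4941] [ 0.603  -0.4567]
red scene [33.1, 235.9] [29, 234, 9, 5, 28] [ 0.5645 -0.4422] [ 0.6019 -0.4077]
red scene [403.3, 294.2] [390, 284, 27, 21, 458] [0.6013 0.2099] [0.6368 0.2093]
blue top [173.6, 279.6] [161, 267, 26, 27, 546] [0.4817 0.3304] [0.481  0.3243]
blue top [618.0, 306.8] [614, 305, 9, 5, 9] [ 0.4438 -0.4069] [ 0.4441 -0.3923]
blue top [617.6, 322.3] [613, 313, 12, 22, 32] [ 0.4182 -0.4051] [ 0.4193 -0.3905]
blue top [626.3, 339.0] [625, 336, 4, 7, 7] [ 0.3909 -0.4184] [ 0.3928 -0.4035]
blue scene [174.2, 50.4] [150, 35, 52, 32, 1318] [-0.7
[... 2207 characters left out ...]
78.9, 150.8] [77, 148, 4, 6, 8] [ 0.208  -0.5704] [ 0.2646 -0.529 ]
orange scene [85.0, 152.6] [81, 148, 7, 8, 14] [ 0.2145 -0.5509] [ 0.2708 -0.5105]
orange scene [171.7, 169.3] [165, 164, 15, 11, 128] [ 0.2577 -0.3173] [ 0.3117 -0.2895]
orange scene [292.2, 223.6] [283, 212, 19, 22, 267] [ 0.4308 -0.0045] [0.4754 0.0064]
orange scene [12.0, 269.3] [5, 266, 15, 8, 76] [ 0.6612 -0.4126] [ 0.6935 -0.3797]
[  315   165   130   135 12295] ((380.71881103515625, 231.48577880859375), (108.63599395751953, 115.15193939208984), 14.206765174865723)
[313.93164 273.97006] [0.4922 0.1   ]
[342.19244 162.33986] [0.6757 0.0553]
[447.50598 189.0015 ] [ 0.6336 -0.1179]
[419.24518 300.6317 ] [ 0.4511 -0.0698]
```

View pics/c1.png

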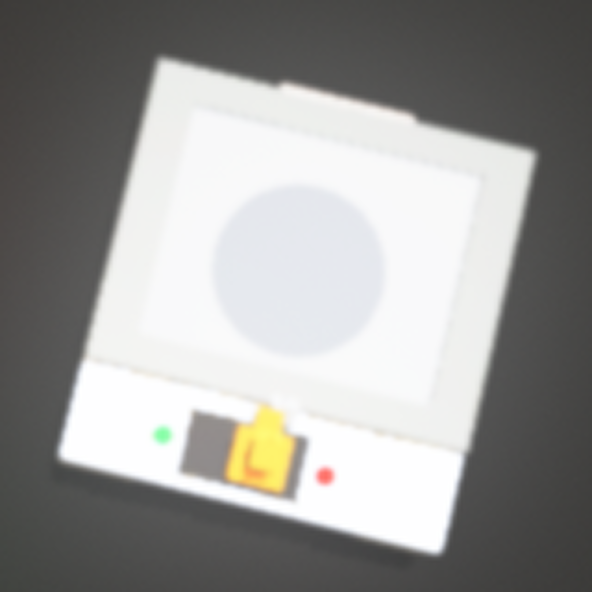

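The crop shows the latch and chamber edges clearly. In full-image pixels, the front deck corners are at about (315.4,274.3) and (419.5,299.7), and the pad centre is at about (380.5,223). I'll fit the chamber pose from these.

```bash
cat >> h.py <<'E'
def fr(c):
    "chamber (x,y,yaw) -> R,origin"
    C,S=np.cos(c[2]),np.sin(c[2]); return np.array([[C,-S,0],[S,C,0],[0,0,1]]),np.array([c[0],c[1],0])
def inpose(d,c,p): R,o=fr(c); return proj(d,R@np.array(p)+o)
def plan(st,P,yaw):
    "tool-frame shift in cm (before turn) and z turn in deg, so that TCP is at P with tool y at chamber y"
    R=np.array(st['tcp_rot']); Rd=np.array([[-np.cos(yaw),-np.sin(yaw),0],[-np.sin(yaw),np.cos(yaw),0],[0,0,-1]])
    rv=cv2.Rodrigues(R.T@Rd)[0].ravel()*180/np.pi
    print('shift cm',(R.T@(np.array(P)-st['eef_pos'])*100).round(2),'turn',rv.round(2))
E
python3 - <<'E'
from h import *
from scipy.optimize import least_squares
from rig import arm
d=np.load('top0.npz')
o=[(315.4,274.3),(419.5,299.7),(380.5,223.0)]; P=[(-.09,.085,.055),(-.09,-.085,.055),(.02,0,.022)]
r=least_squares(lambda c:np.concatenate([inpose(d,c,p)-q for p,q in zip(P,o)]),[.56,0,-.24])
c=r.x; print(c.round(4),r.fun.round(1)); np.save('c.npy',c)
for n,p in (('back corners',(.09,.085,.055)),('',(.09,-.085,.055)),('thumb',(-.07,0,.085))): print(n,inpose(d,c,p).round(1))
s=np.load('scene0.npz'); print('scene thumb',inpose(s,c,(-.07,0,.085)).round(1),inpose(s,c,(-.09,.085,.055)).round(1))
R,t=fr(c); T=R@[-.07,0,.085]+t; print('thumb world',T,'pad',R@[.02,0,.022]+t)
plan(arm.observe(),R@[-.07,-.0,.15]+t,c[2])
E
```

```text
[ 0.5601 -0.0069 -0.2299] [ 0.8 -0.1 -0.6 -0.3 -0.2  0.4]
back corners [342.2 167.5]
 [442.9 192.1]
thumb [372.5 274. ]
scene thumb [291.1 213.5] [341.5 233.9]
thumb world [0.49190745 0.00902229 0.085     ] pad [ 0.57954032 -0.01148335  0.022     ]
shift cm [-46.74 -39.54   8.11] turn [-0.09 -0.01 -4.01]
```

```bash
python3 -m inch '[-2.4,-2.0,0.2,0,0,0,0.5, -2.4,-2.0,0.2,0,0,0,0.5, -2.4,-2.0,0.2,0,0,0,0.5, -2.4,-2.0,0.2,0,0,0,0.5, -2.4,-2.0,0.2,0,0,0,0.5, -2.4,-2.0,0.2,0,0,0,0.5, -2.4,-2.0,0.2,0,0,0,0.5, -2.4,-2.0,0.2,0,0,0,0.5, -2.4,-2.0,0.2,0,0,0,0.5, -2.4,-2.0,0.2,0,0,0,0.5, -2.4,-2.0,0.2,0,0,0,0.5, -2.4,-2.0,0.2,0,0,0,0.5]'
python3 -m inch '[-2.3,-2.0,0,0,0,0,0.5, -2.3,-2.0,0,0,0,0,0.5, -2.3,-2.0,0,0,0,0,0.5, -2.3,-2.0,0,0,0,0,0.5, -2.3,-2.0,0,0,0,0,0.5, -2.3,-2.0,0,0,0,0,0.5, -2.3,-2.0,0,0,0,0,0.5, 0,0,0,0,0,-4,0.5, 0,0,0,0,0,0,0.5]'
python3 - <<'E'
from h import *
from rig import arm
c=np.load('c.npy'); R,t=fr(c); st=arm.observe(); print(st['finger_gap'])
plan(st,R@[-.07,0,.12]+t,c[2])
d=arm.snapshot('wrist'); cv2.imwrite('pics/w1.png',d['image']); np.savez('w1.npz',**d)
for p in [(-.07,0,.085),(-.09,.085,.055),(-.09,-.085,.055),(.02,0,.022)]: print(inpose(d,c,p).round(1))
E
```

```text
time_s: 1.1
eef_pos: [0.367, 0.2097, 0.207]
tcp_rot: [[-0.955, 0.295, -0.0], [0.295, 0.955, -0.0], [0.0, -0.0, -1.0]]
wrist_force: [0.1, 0.5, -0.1]
finger_gap: 0.0425
grip_force: 0.0
time_s: 1.85
eef_pos: [0.4796, 0.0284, 0.2068]
tcp_rot: [[-0.973, 0.23, -0.001], [0.23, 0.973, 0.0], [0.001, -0.0, -1.0]]
wrist_force: [-0.4, -0.3, -0.2]
finger_gap: 0.0428
grip_force: 0.0
0.042846687655484425
shift cm [-1.65 -1.61  8.68] turn [-0.   -0.05 -0.11]
[299.5 250.8]
[396.  218.5]
[206.  218.7]
[304.4 309.9]
```

View pics/w1.png

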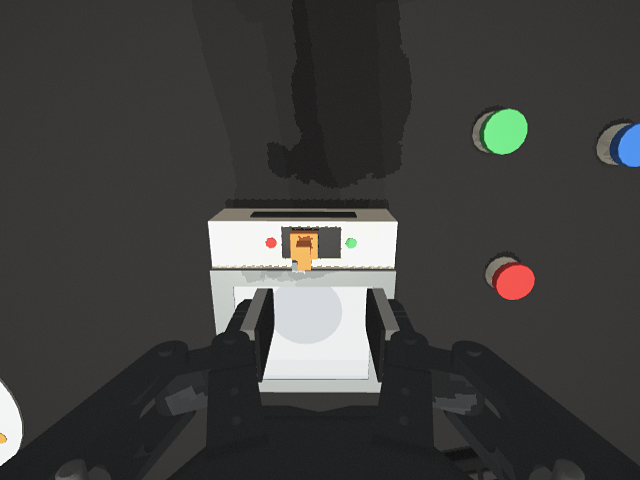

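The wrist view shows the thumb at about (304,241) and the deck corners at (209,221) and (397,221). That is within about 2 px of my prediction. I straddle the thumb and descend.

```bash
python3 -m inch '[-1.4,-1.4,3,0,0,0,0.5, 0,0,3,0,0,0,0.5, 0,0,3,0,0,0,0.5, 0,0,2,0,0,0,0.5, 0,0,1.5,0,0,0,0.5, 0,0,1.1,0,0,0,0.5, 0,0,0,0,0,0,0.6, 0,0,0,0,0,0,0.65, 0,0,0,0,0,0,0.65, 0,0,0,0,0,0,0.65]'
python3 - <<'E'
from h import *
from rig import arm
c=np.load('c.npy'); R,t=fr(c); st=arm.observe(); print(R.T@(st['eef_pos']-t))
d=arm.snapshot('wrist'); cv2.imwrite('pics/w2.png',d['image'])
E
```

```text
time_s: 2.73
eef_pos: [0.4903, 0.0133, 0.0723]
tcp_rot: [[-0.974, 0.228, 0.002], [0.228, 0.974, -0.0], [-0.002, 0.0, -1.0]]
wrist_force: [0.5, 0.8, 0.4]
finger_gap: 0.03
grip_force: 0.0
[-0.0725438   0.00376371  0.07228872]
```

View pics/w2.png

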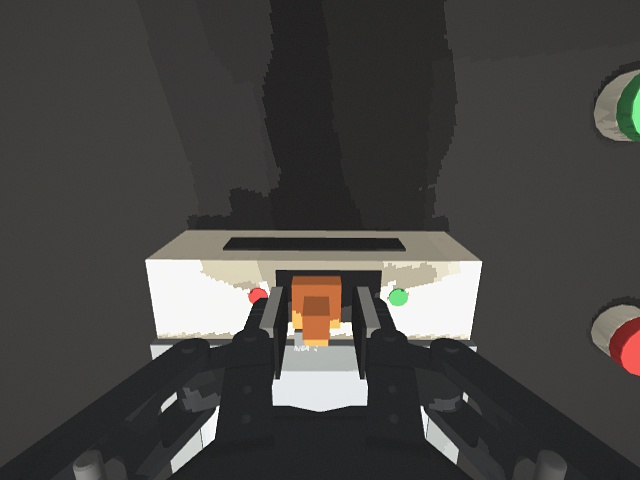

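The thumb sits between the fingers, at about (316,320), with room on both sides. I push it towards the green dot, which is +tool y.

```bash
python3 -m inch '[0,0.2,0.15,0,0,0,0.65, 0,0.2,0,0,0,0,0.65, 0,0.2,0,0,0,0,0.65, 0,0.2,0,0,0,0,0.65, 0,0.2,0,0,0,0,0.65, 0,0.2,0,0,0,0,0.65, 0,0.2,0,0,0,0,0.65, 0,0.2,0,0,0,0,0.65, 0,0.2,0,0,0,0,0.65]'
python3 -m inch '[0,0.1,0,0,0,0,0.65, 0,0.1,0,0,0,0,0.65, 0,0,0,0,0,0,0.65]'
python3 - <<'E'
from h import *
from rig import arm
c=np.load('c.npy'); R,t=fr(c); st=arm.observe(); print(R.T@(st['eef_pos']-t))
d=arm.snapshot('top'); cv2.imwrite('pics/t2.png',d['image'])
d=arm.snapshot('wrist'); cv2.imwrite('pics/w3.png',d['image'])
E
```

```text
time_s: 3.53
eef_pos: [0.4939, 0.0307, 0.0698]
tcp_rot: [[-0.974, 0.228, 0.0], [0.228, 0.974, -0.0], [-0.0, -0.0, -1.0]]
wrist_force: [-0.6, -1.6, 1.2]
finger_gap: 0.0296
grip_force: 0.8
time_s: 3.78
eef_pos: [0.4943, 0.0328, 0.0698]
tcp_rot: [[-0.974, 0.228, 0.0], [0.228, 0.974, 0.0], [-0.0, 0.0, -1.0]]
wrist_force: [0.2, -0.7, 0.5]
finger_gap: 0.0302
grip_force: 0.4
[-0.07306994  0.0236648   0.06976677]
```

View pics/w3.png

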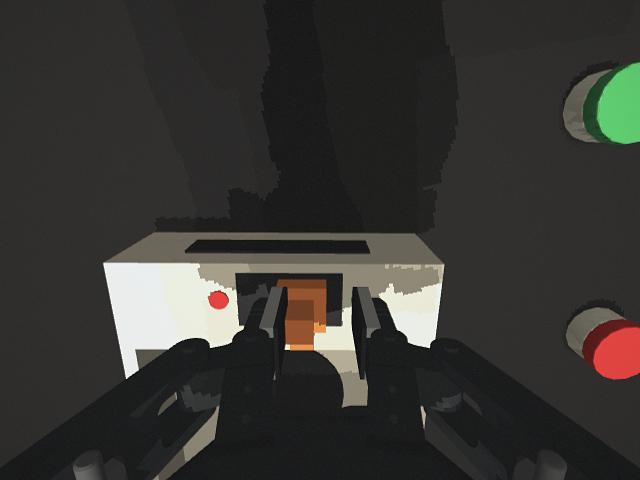

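The black pad is now in view at about (310,380), so the cover has popped. The latch value works out at about 14.7 mm. I back off and rise, then check.

```bash
python3 -m inch '[0,-0.3,0,0,0,0,0.65, 0,-0.2,-1,0,0,0,0.5, 0,0,-2,0,0,0,0.3, 0,0,-3,0,0,0,0.2, 0,0,-3,0,0,0,0, 0,0,-2,0,0,0,0,0,0,0,0,0,0,0]'
python3 - <<'E'
from h import *
from rig import arm
c=np.load('c.npy'); R,t=fr(c); st=arm.observe(); 
plan(st,[.595,.2105,.12],c[2])
d=arm.snapshot('scene'); cv2.imwrite('pics/s2.png',d['image'])
E
```

```text
time_s: 4.47
eef_pos: [0.4958, 0.0273, 0.1848]
tcp_rot: [[-0.974, 0.228, 0.008], [0.228, 0.974, -0.0], [-0.008, 0.001, -1.0]]
wrist_force: [0.2, -0.6, 0.6]
finger_gap: 0.0856
grip_force: 0.0
shift cm [-5.43 20.09  6.55] turn [ 0.08  0.44 -0.01]
```

View pics/s2.png

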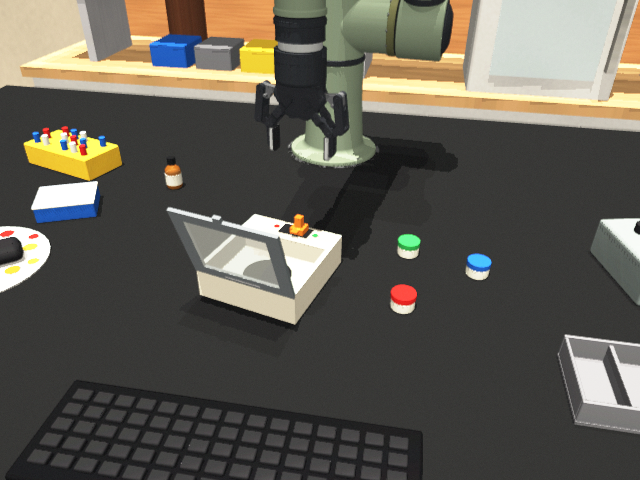

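The cover is open, leaning back with its edge at about (180,212) to (287,290). The red pot is still at (403,297). I move over it.

```bash
python3 -m inch '[-0.7,2.5,0,0,0,0,0, -0.7,2.5,0,0,0,0,0, -0.7,2.5,0,0,0,0,0, -0.7,2.5,0,0,0,0,0, -0.7,2.5,0.6,0,0,0,0, -0.7,2.5,2,0,0,0,0, -0.7,2.5,2,0,0,0,0, -0.5,2.5,2,0,0,0,0, 0,0,0,0,0,0,0, 0,0,0,0,0,0,0]'
python3 - <<'E'
from h import *
from rig import arm
from scipy.optimize import least_squares
c=np.load('c.npy'); st=arm.observe(); 
d=arm.snapshot('wrist')
print(proj(d,[.595,.2105,.028]))
img=d['image']
for b in blobs(img,(0,150,80),(8,255,255),200): print(b, ray(d,b[0],.028).round(4))
plan(st,[.595,.2105,.005],c[2])
cv2.imwrite('pics/w4.png',img)
E
```

```text
time_s: 5.35
eef_pos: [0.5892, 0.2104, 0.111]
tcp_rot: [[-0.974, 0.226, -0.005], [0.226, 0.974, -0.001], [0.005, -0.002, -1.0]]
wrist_force: [-0.3, 0.2, -0.5]
finger_gap: 0.0854
grip_force: 0.0
[320.9905561  254.95619278]
([320.6, 253.8], [293, 226, 56, 56, 2402]) [0.5941 0.2104 0.028 ]
shift cm [-0.61  0.17 10.59] turn [-0.14 -0.28  0.1 ]
```

View pics/w4.png

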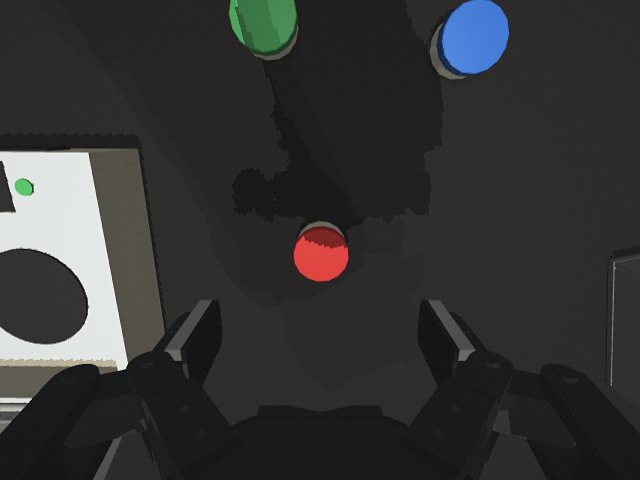

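The lid is at (321,254), within 1 px of my prediction. The fingers clear everything around them, so I descend and grasp.

```bash
python3 -m inch '[-0.55,0.15,1.5,0,-0.2,0,0, 0,0,2.5,0,0,0,0, 0,0,2.5,0,0,0,0, 0,0,2,0,0,0,0, 0,0,1.3,0,0,0,0, 0,0,0.8,0,0,0,0, 0,0,0,0,0,0,0]'
python3 -m inch '[0,0,0,0,0,0,0.3, 0,0,0,0,0,0,0.45, 0,0,0,0,0,0,0.6, 0,0,0,0,0,0,0.7, 0,0,0,0,0,0,0.7, 0,0,0,0,0,0,0.7, 0,0,0,0,0,0,0.7]'
```

```text
time_s: 5.98
eef_pos: [0.5961, 0.2089, 0.007]
tcp_rot: [[-0.973, 0.229, 0.001], [0.229, 0.973, -0.001], [-0.002, -0.001, -1.0]]
wrist_force: [-0.6, 0.4, 0.1]
finger_gap: 0.0853
grip_force: 0.0
time_s: 6.57
eef_pos: [0.5984, 0.2104, 0.0095]
tcp_rot: [[-0.974, 0.228, 0.006], [0.228, 0.974, -0.001], [-0.006, 0.001, -1.0]]
wrist_force: [-0.9, -2.2, 6.2]
finger_gap: 0.0379
grip_force: 60.3
```

```bash
python3 -m inch '[0,0,-1,0,0,0,0.7, 0,0,-2,0,0,0,0.7, 0,0,-3,0,0,0,0.7, 0,0,-3,0,0,0,0.7, 0,0,-2,0,0,0,0.7, 0,0,-1,0,0,0,0.7, 0,0,0,0,0,0,0.7]'
python3 - <<'E'
from h import *
from rig import arm
c=np.load('c.npy'); st=arm.observe(); R,t=fr(c)
d=arm.snapshot('wrist'); cv2.imwrite('pics/w5.png',d['image'])
T=np.array(st['tcp_rot'])
for h in (-.0187,):
  for b in blobs(d['image'],(0,150,60),(8,255,255),200):
    print(b,[ (T.T@(ray(d,b[0],z)-st['eef_pos'])).round(4) for z in (st['eef_pos'][2]+.015,st['eef_pos'][2]+.02)])
plan(st,R@[.02,0,.10]+t,c[2])
E
```

```text
time_s: 7.15
eef_pos: [0.5986, 0.2108, 0.131]
tcp_rot: [[-0.974, 0.228, 0.008], [0.228, 0.974, 0.0], [-0.008, 0.002, -1.0]]
wrist_force: [0.6, -0.4, -0.2]
finger_gap: 0.0382
grip_force: 60.2
([319.5, 313.7], [274, 268, 92, 92, 6756]) [array([ 0.0033,  0.0006, -0.015 ]), array([ 0.0062,  0.0006, -0.02  ])]
shift cm [ -3.18 -22.08   3.08] turn [0.13 0.47 0.  ]
```

View pics/w5.png

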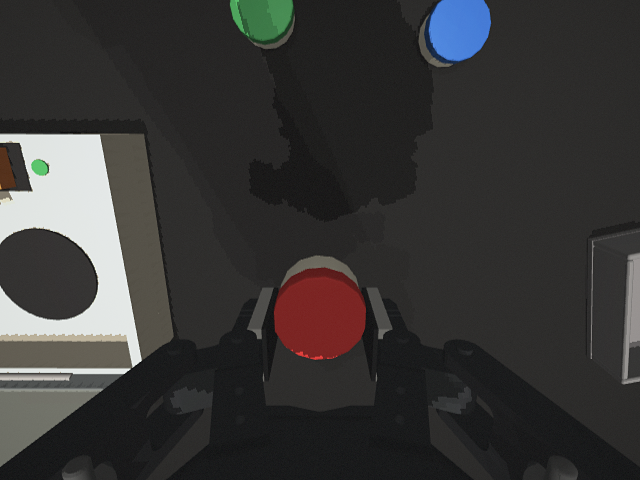

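The pot is held upright, with its lid at (320,314), and its centre is about 4.5 mm robot-side of the TCP. I carry it over the pad.

```bash
python3 -m inch '[-0.36,-1.2,0,0,0.4,0,0.7, -0.36,-2.2,0,0,0,0,0.7, -0.36,-2.6,0,0,0,0,0.7, -0.36,-2.6,0,0,0,0,0.7, -0.36,-2.6,0,0,0,0,0.7, -0.36,-2.6,0,0,0,0,0.7, -0.36,-2.6,0,0,0,0,0.7, -0.36,-2.4,0,0,0,0,0.7, -0.36,-2.1,0,0,0,0,0.7, -0.36,-1.2,0,0,0,0,0.7, 0,0,0,0,0,0,0.7, 0,0,0,0,0,0,0.7]'
python3 - <<'E'
from h import *
from rig import arm
c=np.load('c.npy'); st=arm.observe(); R,t=fr(c)
plan(st,R@[.0245,0,.034]+t,c[2])
d=arm.snapshot('wrist'); cv2.imwrite('pics/w6.png',d['image'])
print(inpose(d,c,(.02,0,.022)),inpose(d,c,(-.02,0,.022)),inpose(d,c,(.02,.04,.022)))
E
```

```text
time_s: 8.2
eef_pos: [0.5808, -0.0136, 0.1265]
tcp_rot: [[-0.973, 0.229, -0.005], [0.229, 0.973, 0.002], [0.006, 0.0, -1.0]]
wrist_force: [0.0, -0.5, -0.7]
finger_gap: 0.0379
grip_force: 60.2
shift cm [-0.33  0.17  9.25] turn [ 0.02 -0.33 -0.09]
[321.06913901 236.46907952] [321.09163009 183.8618946 ] [373.47935873 236.42560951]
```

View pics/w6.png

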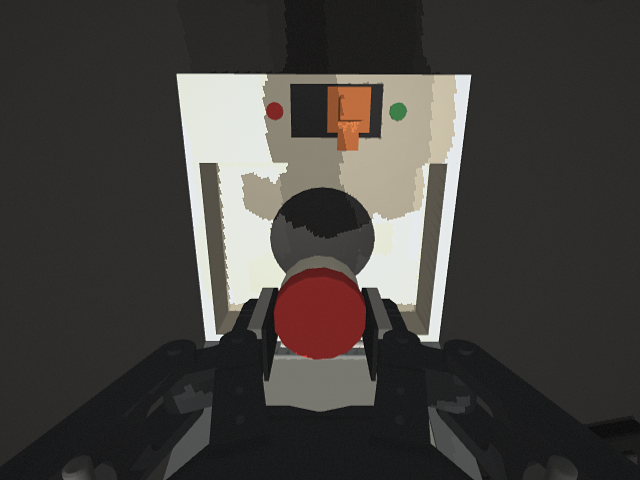

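The pad is centred at about (323,238) against a predicted (321,236), so the pose holds. I lower the pot gently, slowing near contact.

```bash
python3 -m inch '[-0.3,0.1,1.5,0,-0.3,0,0.7, 0,0,2,0,0,0,0.7, 0,0,2,0,0,0,0.7, 0,0,1.5,0,0,0,0.7, 0,0,1,0,0,0,0.7, 0,0,0.6,0,0,0,0.7, 0,0,0.3,0,0,0,0.7, 0,0,0,0,0,0,0.7, 0,0,0,0,0,0,0.7]'
python3 -m inch '[0,0,0.1,0,0,0,0.7, 0,0,0.1,0,0,0,0.7, 0,0,0,0,0,0,0.7]'
```

```text
time_s: 9.0
eef_pos: [0.5853, -0.0126, 0.0393]
tcp_rot: [[-0.974, 0.228, 0.003], [0.228, 0.974, -0.0], [-0.003, 0.0, -1.0]]
wrist_force: [-1.0, 0.4, -0.3]
finger_gap: 0.038
grip_force: 60.2
time_s: 9.25
eef_pos: [0.585, -0.0129, 0.0371]
tcp_rot: [[-0.974, 0.228, 0.003], [0.228, 0.974, -0.001], [-0.003, 0.0, -1.0]]
wrist_force: [0.4, -0.4, -0.3]
finger_gap: 0.0375
grip_force: 60.2
```

```bash
python3 -m inch '[0,0,0.1,0,0,0,0.7, 0,0,0.1,0,0,0,0.7, 0,0,0.1,0,0,0,0.7, 0,0,0,0,0,0,0.7]'
python3 -m inch '[0,0,0.1,0,0,0,0.7, 0,0,0.1,0,0,0,0.7, 0,0,0,0,0,0,0.7]'
```

```text
time_s: 9.58
eef_pos: [0.5845, -0.0129, 0.0334]
tcp_rot: [[-0.974, 0.228, 0.001], [0.228, 0.974, -0.0], [-0.001, -0.0, -1.0]]
wrist_force: [-0.5, -0.5, 0.3]
finger_gap: 0.0377
grip_force: 60.2
time_s: 9.83
eef_pos: [0.5847, -0.0128, 0.0316]
tcp_rot: [[-0.974, 0.228, 0.002], [0.228, 0.974, -0.0], [-0.002, 0.0, -1.0]]
wrist_force: [-0.4, 0.5, -0.7]
finger_gap: 0.0379
grip_force: 60.4
```

```bash
python3 -m inch '[0,0,0.1,0,0,0,0.7, 0,0,0,0,0,0,0.7,0,0,0,0,0,0,0.7]'
python3 -m inch '[0,0,0.1,0,0,0,0.7, 0,0,0,0,0,0,0.7,0,0,0,0,0,0,0.7]'
```

```text
time_s: 10.08
eef_pos: [0.5847, -0.0128, 0.0315]
tcp_rot: [[-0.974, 0.228, 0.002], [0.228, 0.974, -0.001], [-0.002, -0.0, -1.0]]
wrist_force: [-3.0, -0.2, 5.8]
finger_gap: 0.0378
grip_force: 61.0
time_s: 10.33
eef_pos: [0.5847, -0.0128, 0.0314]
tcp_rot: [[-0.974, 0.228, 0.002], [0.228, 0.974, -0.001], [-0.002, -0.0, -1.0]]
wrist_force: [-5.2, 0.5, 14.3]
finger_gap: 0.038
grip_force: 61.7
```

The pot is on the pad. I ease the pressure off, open part way and rise.

```bash
python3 -m inch '[0,0,-0.15,0,0,0,0.7, 0,0,0,0,0,0,0.5, 0,0,0,0,0,0,0.4, 0,0,0,0,0,0,0.25, 0,0,0,0,0,0,0.2, 0,0,0,0,0,0,0.2]'
python3 -m inch '[0,0,-0.5,0,0,0,0.2, 0,0,-1,0,0,0,0.2, 0,0,-2,0,0,0,0.2, 0,0,-3,0,0,0,0.2, 0,0,-3,0,0,0,0.2, 1,0,-3,0,0,0,0.2, 2,0,-2,0,0,0,0.2, 3,0,0,0,0,0,0.2, 3,0,0,0,0,0,0.2, 3,0,0,0,0,0,0.2, 0,0,0,0,0,0,0.2]'
python3 - <<'E'
from h import *
from rig import arm
c=np.load('c.npy'); R,t=fr(c)
for n in ('wrist','scene'):
    d=arm.snapshot(n)
    if n=='wrist': a=d['image']
    for b in blobs(d['image'],(0,130,50),(8,255,255),300): print(n,b,(R.T@(ray(d,b[0],.05)-t)).round(4))
cv2.imwrite('pics/f.png',cv2.resize(np.hstack([a,d['image']]),(800,300)))
E
```

```text
time_s: 10.83
eef_pos: [0.5846, -0.0128, 0.0309]
tcp_rot: [[-0.974, 0.228, 0.001], [0.228, 0.974, -0.0], [-0.001, -0.0, -1.0]]
wrist_force: [0.3, 0.3, 0.3]
finger_gap: 0.0683
grip_force: 0.0
time_s: 11.75
eef_pos: [0.4612, 0.016, 0.1761]
tcp_rot: [[-0.974, 0.227, -0.004], [0.227, 0.974, 0.001], [0.004, -0.0, -1.0]]
wrist_force: [-0.6, -0.7, -0.6]
finger_gap: 0.0687
grip_force: 0.0
wrist ([319.4, 355.6], [299, 335, 42, 41, 1362]) [0.0194 0.0004 0.05  ]
```

View pics/f.png

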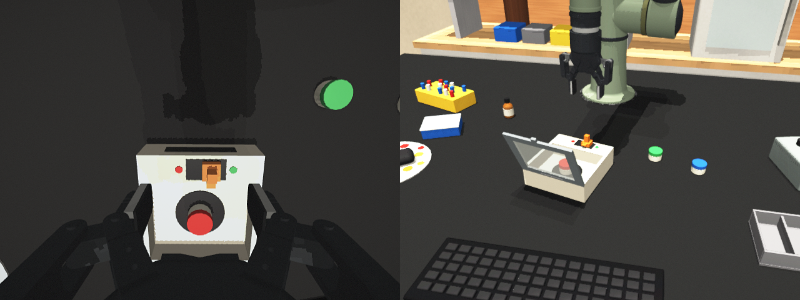

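The pot stands upright at chamber (19.4, 0.4) mm, which is the pad centre to within 1 mm. It shows at (200,222) in the left half of the picture. The cover is open, the other pots haven't moved, and the robot is clear.

```bash
python3 -c "
from rig import arm
print(arm.finish_job())"
```

```text
the job is handed in; nothing more can be done
None
```

I slid the latch to open the cover, set the red pot upright at the centre of the pad and let go of it, and handed the job in at about 12 s; the cover was still open and the blue and green pots had not been touched.

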